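# Empty the tall tub of tack tins under the low rack

### The arm

A 6-joint arm with a two-finger parallel gripper is mounted at the origin on the work surface. World frame = base frame: x ahead of the robot, y to its left, z up, the work surface at z = 0. Lengths are in mm, angles in rad, forces in N, time in s.
With the tool pointing down it reaches from about 350 to 800 mm from the base axis. Payload 7.3 kg.
Tool frame: the origin (TCP) lies at the very end of the fingers, on their centre line; the grasp point (between the pads) lies 19 mm behind it (bot.grasp_offset is the distance from the TCP to the grasp point, in mm); z points along the fingers, y is the direction in which the jaws open and shut (so a half turn about z gives the same grasp; the last joint's range is limited). The gripper opens to 85 mm and grips with 20 to 120 N. Pads are 22 mm wide; open, the fingers measure 114 mm over their backs; the gripper's body (76 mm by 85 mm) begins 54 mm behind the grasp point. The pads swing forward as they close: fully open they stand 13 mm farther back than shut.
Start: joints at [1.062, 0.342, 1.524, -0, 1.275, -0.146], TCP at [186.306, 490.851, 231.322] pointing down, gripper open.
Joint ranges: [-2.53, 2.53], [-0.77, 2.02], [0.04, 2.7], [-1, 4.14], [0.28, 2.66], [-3.11, 3.11]. Speed limits (rad/s): [2.57, 2.57, 3.14, 3.14, 3.14, 3.14].

### API

Orientations are given as a unit quaternion [w, x, y, z].
In Python, from workcell import bot, cams gives the robot as it stands.
- The arm moves only by the shell command python3 -m handwheel 'ROWS' [OPENING] [FORCE]. ROWS is JSON, a list of rows, each an object with "translation": the shift along the tool's x, y, z in units of 2 cm (1.0 is 2 cm), a list of three; "turn": the turn, a rotation vector about the tool's x, y, z in units of 8 degrees (1.0 is 8 degrees), a list of three. In form: [{"translation": [dx, dy, dz], "turn": [ax, ay, az]}, ...]. A call has 1 to 12 rows; each row shifts and turns the commanded pose from where the row before left it, along the tool's axes as they then stand; what a row does not reach is not made up. A row lasts 1/8 s, in which the tool goes at most 62.5 mm and 10.7 degrees, less where a joint would pass 70% of its speed; a pose out of reach is approached as far as the arm can. A call with a number of a shift or a turn outside -1 to 1 is refused whole. A call with a gripper value outside its range is refused whole. OPENING is the gripper's target within -1 to 1 (fully open at 1, half-way at 0, shut at -1), set as the call begins (- or left out, the last holds). The fingers move at their own pace and stop on an object; FORCE is the grip in N (left out, the last holds). Time passes only in rows, so rows that do not move let the fingers close. It gives the time, the measured TCP pose, the force and the opening at its end, in the units of the state.
- bot.sense(): the state, without advancing time (a new reading comes with each control period).
- cams.grab_frame(name): name is "side" or "top" or "wrist"; returns a dict with "frame" (400x640x3 uint8, blue, green, red), "fx", "fy", "cx", "cy" (pixels), "D" ([k1, k2, p1, p2, k3] as OpenCV has them; the pictures are not rectified), "R" (3x3) and "t" (3): a world point X has camera coordinates R X + t; the wrist camera has in their place "mount" (4x4, takes a point from camera to tool coordinates, whose origin is the TCP and whose axes are the flange's). Camera axes: x right, y down, z forward; pixel columns grow to the right and rows downward; lengths in mm; the calibration is good to about 2 mm. A picture is of the moment at which its call begins: read the wrist's pose just before it. There is no depth.
- bot.hand_in(): hands the job in, once; it reports no verdict.
The state is a dict: "time": time; "joints": joint angles; "dq": joint speeds; "joint_efforts": joint torques, N m; "ee_pos": TCP position; "ee_rot": TCP orientation; "contact_force": force on the tool from outside, world axes, zero at the start; "ft_torque": the same for the moment, N m; "finger_gap": finger opening in mm.
Only numpy, scipy, OpenCV 4.12 (cv2) and the standard library are available. Lean on these libraries where they do the work, as an engineer would, in place of code of your own. Each camera call takes 0.05 s, during which the arm holds its last target. There are 200 camera calls.

### The job

Take the tall metal tub by its handle and tip it out sideways under the low wire rack so that both tack tins end up in the wooden tray, without bumping the rack with the tub or the arm. Then stand the empty tub back upright on the bench about where it was and let go; leave the can, the hammer and the shoe last as they are.

Things in the scene. Friction and masses are not known exactly. Their poses are not given: they have to be found in the camera images.
- rack_edge (a point): Low open wire rack of steel rods, fixed, 580 mm wide (y), 160 mm deep (x), on four thin corner posts; bottles and cans only at its ends. This point: middle of its front (robot-side) edge, on the underside of the wires, 250 mm above the bench. +y along the edge, +x in under the rack, z up. Below the wires is open space except what is listed.
- tray_in (a point): Shallow open wooden tray, fixed to the bench under the middle of the rack: outside 156 mm (x) by 196 mm (y), walls 3 mm, rim 57 mm above the bench. This point: centre of its inner floor, 3 mm above the bench, 60 mm beyond the rack's front edge; axes parallel to the rack's.
- tub_centre (a point): Tall loose sheet-metal tub, open at the top, 0.16 kg, under the rack 165 mm left or right of the tray's centre. 165 mm high, 76 mm long (x); its y sides flare from 60 mm apart at the foot to 96 mm at the rim; walls 4 mm. This point: on its centre line, 82 mm above the foot. z points out of the mouth; the handle points along -x, towards the robot, out from under the rack.
- tub_grip (a point): Grip point on the axis of the tub's straight level wooden handle: 130 mm in the tub's -x from its centre line, 95 mm above its foot, some 85 mm in front of the rack. The handle spans 60 to 170 mm from the centre line; octagonal, 30 mm across flats, a flat every 45 degrees from its upright sides: pinch it from straight above or leaning 45 degrees to either side. Tub's axes.
- tub: The same tub, given at the middle of its foot (the underside of its floor); axes as above.
- rack: The same rack, given at bench level 45 mm behind the middle of its front edge; axes as above.
- glue_can_c (a point): Bystander: a closed cylindrical can, 68 mm across and 150 mm high, loose, standing under the rack on the other side of the tray from the tub. The point is half-way up.
- hammer: Bystander: a hammer 260 mm long lying on the bench to the right of the rack.
- last_c (a point): Bystander: a wooden shoe last 200 mm long lying on the bench to the left of the rack; the point is 30 mm above its underside.
- tin1_c (a point): Closed round tack tin (lower of two alike), 44 mm across, 62 mm long, about 40 g. At the start it lies in the tub crosswise (axis along the tub's x), so that it rolls out when the tub is tipped towards its y or -y side until the mouth points a little below level. The point is its centre, x its axis.
- tin1: The same tin; its origin is the same centre.
- tin2_c (a point): Closed round tack tin (upper of two alike), 44 mm across, 62 mm long, about 40 g. At the start it lies in the tub crosswise (axis along the tub's x), so that it rolls out when the tub is tipped towards its y or -y side until the mouth points a little below level. The point is its centre, x its axis.
- tin2: The same tin; its origin is the same centre.
There are look-alikes about, which are no part of the job. What is meant by the tub is not yellow, and is the smaller of those in its own colour.

How it is judged (in metres and radians):
On the way:
1. the tub has been tipped and both tins are out of it, in the tray (x of tin1_c in the frame of tray_in between -0.078 and 0.078 m and y of tin1_c in the frame of tray_in between -0.098 and 0.098 m and z of each of tin1_c, tin2_c in the frame of tray_in below 0.075 m and x of tin2_c in the frame of tray_in between -0.078 and 0.078 m and y of tin2_c in the frame of tray_in between -0.098 and 0.098 m and distance between each of tin1_c, tin2_c and tub_centre above 0.1 m), for 0.2 s.
At the end, for the whole second after the job is handed in: Both tins lie at rest inside the tray (each tin's centre within the tray's walls and less than 75 mm above its floor); the tub stands released and at rest on the bench, within 0.09 rad of upright, its foot within 6 mm of the bench and within 60 mm of where it started (x of tin1_c in the frame of tray_in between -0.078 and 0.078 m and y of tin1_c in the frame of tray_in between -0.098 and 0.098 m and z of each of tin1_c, tin2_c in the frame of tray_in below 0.075 m and x of tin2_c in the frame of tray_in between -0.078 and 0.078 m and y of tin2_c in the frame of tray_in between -0.098 and 0.098 m and linear speed of each of tin1, tin2 below 0.03 m/s and angle between tub_centre's own z axis and vertical below 0.09 rad and height (world z) of tub below 0.006 m and distance of tub from where it was at the start of the episode below 0.06 m and linear speed of tub below 0.02 m/s); the robot touches nothing.
It fails at once if the tub or the arm bumps the rack (over 6 N) (contact force between rack and tub above 6 N or contact force between rack and the arm above 6 N or contact force between rack and the fingers above 6 N).
It fails at once if the can, the hammer or the shoe last is moved more than 30 mm, or the can is tipped over (distance of any of glue_can_c, hammer, last_c from where it was at the start of the episode above 0.03 m or angle between glue_can_c's own z axis and vertical above 0.3 rad).
It also fails if it takes over 58 s, if anything falls off the work surface, if the arm or the gripper's body presses on something with over 40 N, if the wrist force passes 120 N, or if a joint passes its speed limit or range.

## Working session

There is one attempt and no reset: what is moved stays moved. The work goes in short steps, Python scripts to look and compute and a shell command to move; the robot and the scene stay as the last step left them, time stands still between calls to the robot, and variables do not carry over. Pictures are saved under pics/ and viewed, about 8 in all and at most 12, crops included, and the job is handed in when it is done.

```bash
mkdir -p pics; cat > h.py <<'E'
import numpy as np, cv2
from workcell import bot, cams
from scipy.spatial.transform import Rotation as Ro
def grab(n,save=None):
    s=bot.sense(); f=cams.grab_frame(n)
    if n=="wrist":
        q=s["ee_rot"]; T=np.eye(4); T[:3,:3]=Ro.from_quat([q[1],q[2],q[3],q[0]]).as_matrix(); T[:3,3]=s["ee_pos"]
        W=T@np.array(f["mount"]); f["R"]=W[:3,:3].T; f["t"]=-f["R"]@W[:3,3]
    f["K"]=np.array([[f["fx"],0,f["cx"]],[0,f["fy"],f["cy"]],[0,0,1]])
    if save: cv2.imwrite("pics/"+save,f["frame"])
    return f
def ray(f,uv):
    p=cv2.undistortPoints(np.array([[uv]],float),f["K"],np.array(f["D"],float)).ravel()
    R=np.array(f["R"]);t=np.array(f["t"]).ravel()
    return -R.T@t, R.T@np.array([p[0],p[1],1])
def onz(f,uv,z):
    c,d=ray(f,uv); return c+d*(z-c[2])/d[2]
def proj(f,X):
    R=np.array(f["R"]);t=np.array(f["t"]).ravel()
    return cv2.projectPoints(np.array(X,float).reshape(-1,1,3),cv2.Rodrigues(R)[0],t,f["K"],np.array(f["D"],float))[0].reshape(-1,2)
def two(f,a,g,b):
    c,d=ray(f,a);e,h=ray(g,b); d/=np.linalg.norm(d);h/=np.linalg.norm(h)
    s=np.linalg.lstsq(np.array([d,-h]).T,e-c,rcond=None)[0]
    p,q=c+s[0]*d,e+s[1]*h; return (p+q)/2,np.linalg.norm(p-q)
E
python3 - <<'E'
from h import *
for n in("top","side"):
    f=grab(n,n+"0.png"); c,d=ray(f,(320,200)); print(n,c,d,f["fx"])
print(bot.sense())
E
```

```text
top [ 253.12724896   14.4260779  1650.09679319] [ 0.13201925  0.00422689 -0.99135679] 445.510098954553
side [ 898.12214613  138.07586141 1568.26152059] [-0.29985825 -0.09030567 -0.94972108] 436.48042690798104
{'time': 0.1, 'joints': array([ 1.06200824e+00,  3.42643650e-01,  1.52490643e+00, -1.45052811e-05,
        1.27538995e+00, -1.46011582e-01]), 'dq': array([-1.12457525e-03, -4.20531516e-04, -5.43487985e-04, -2.76495310e-05,
        2.13403862e-04,  3.55211003e-04]), 'joint_efforts': array([ 3.11419572e-03, -4.34444368e+01, -2.46493113e+01,  1.03763279e-05,
        4.45439349e-03, -1.20613578e-05]), 'ee_pos': array([186.12523139, 490.52761926, 230.70558576]), 'ee_rot': array([-2.10077315e-04,  1.80393102e-01,  9.83594365e-01, -6.40133414e-04]), 'contact_force': array([-0.62705797,  1.01207526,  0.05334137]), 'ft_torque': array([-0.04112534,  0.04261825, -0.06919523]), 'finger_gap': 85.24693824319047}
```

View pics/top0.png

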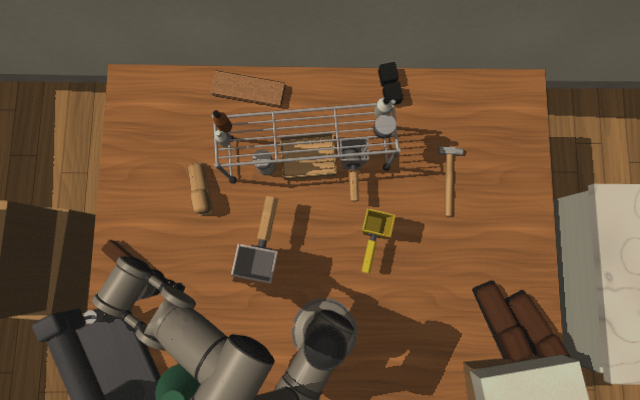

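View pics/side0.png

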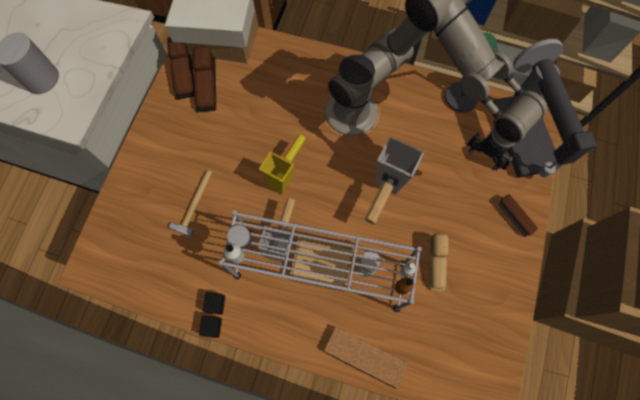

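The target is the grey tub under the rack, right of the tray, at top (353,150) with its handle end at (354,199). In the side view the handle is near (287,212). The can is on the tray's left at top (264,160), and the larger grey tub and the yellow one are look-alikes. I'll take close crops for measuring.

```bash
python3 - <<'E'
import cv2,numpy as np
a=cv2.imread("pics/top0.png")[90:215,200:415]; b=cv2.imread("pics/side0.png")[190:315,215:430]
def g(i,x0,y0):
    i=cv2.resize(i,None,fx=3.7,fy=2.4*3.7/2.4,interpolation=cv2.INTER_CUBIC)
    return i
A=cv2.resize(a,(795,462),interpolation=3)[60:440]; 
k=795/215
A=cv2.resize(a,(688,400),interpolation=3)[40:340]; B=cv2.resize(b,(688,400),interpolation=3)[40:340]
cv2.imwrite("pics/c1.png",np.vstack([A,B]))
E
```

```text
(no output)
```

View pics/c1.png

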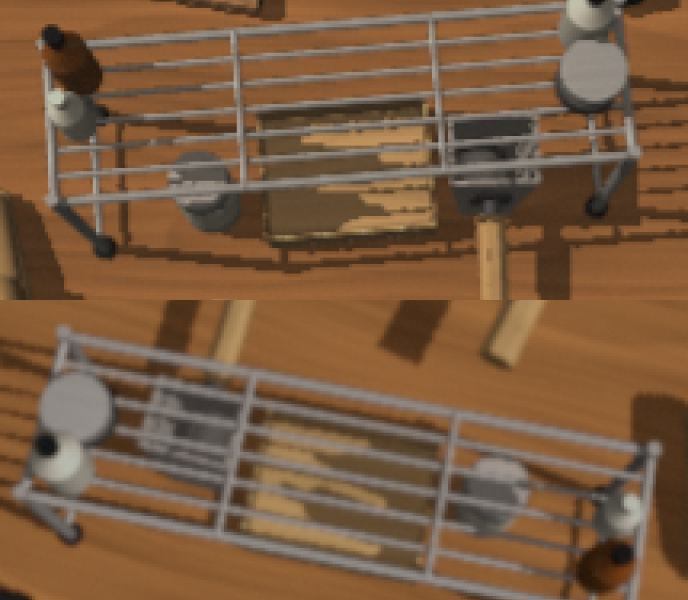

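```bash
cat > m.py <<'E'
from h import *
t=grab("top");s=grab("side")
L,_e=two(t,(216.25,165.3),s,(419.7,249.1)); R,_e2=two(t,(398.1,149.7),s,(235,212.5)); print("edge L",L,_e,"R",R,_e2,np.linalg.norm(L-R))
L=onz(t,(216.25,165.3),253);R=onz(t,(398.1,149.7),253);print("edge on z",L,R,np.linalg.norm(L-R),"side",onz(s,(419.7,249.1),253),onz(s,(235,212.5),253))
y=(L-R)/np.linalg.norm(L-R); x=np.array([y[1],-y[0],0]); M=(L+R)/2;M[2]=250
print("yaw",np.degrees(np.arctan2(x[1],x[0])),"edge",M,"tray",M+60*x,"tub pred",M+45*x-165*y,"grip pred",M-85*x-165*y)
print("tray px", proj(t,[(*(M+60*x+a*78*x+b*98*y)[:2],57) for a,b in((-1,-1),(-1,1),(1,1),(1,-1))]).round(0).tolist())
for n,f,(u0,u1,v0,v1) in(("top",t,(340,370,168,206)),("side",s,(270,300,192,226))):
    h=cv2.cvtColor(f["frame"],cv2.COLOR_BGR2HSV)[v0:v1,u0:u1]
    c=h.reshape(-1,3); b=f["frame"][v0:v1,u0:u1]
    m=((h[...,2]>150)).astype(np.uint8)
    k,l,st,_=cv2.connectedComponentsWithStats(m); i=1+st[1:,4].argmax()
    p=np.argwhere(l==i)[:,::-1]+[u0,v0]; print(n,st[i], "medV",np.median(h[...,2]))
    (cx,cy),(w,hh),an=cv2.minAreaRect(p.astype(np.float32)); bx=cv2.boxPoints(((cx,cy),(w,hh),an))
    bx=bx[np.argsort(bx[:,1])]; e=[bx[:2].mean(0),bx[2:].mean(0)]
    P=[onz(f,q,108) for q in e]; d=P[0]-P[1]; print(w,hh,P,"len",np.linalg.norm(d),"yaw",np.degrees(np.arctan2(d[1],d[0])))
E
python3 m.py
```

```text
edge L [546.40613179 352.04573902 257.1414144 ] 0.267442200612279 R [ 603.04764553 -228.05450637  262.16620398] 1.4945332921835064 582.880608950485
edge on z [547.29380125 352.9133614  253.        ] [ 605.15701918 -228.91093658  253.        ] 584.6945063066272 side [545.26656476 352.85566116 253.        ] [ 601.09957088 -231.38691304  253.        ]
yaw 5.67946794982948 edge [576.22541022  62.00121241 250.        ] tray [635.93087607  67.93900221 250.        ] tub pred [637.33343156 -97.73547633 250.        ] grip pred [ 507.97158888 -110.60068756  250.        ]
tray px [[336.0, 172.0], [283.0, 177.0], [279.0, 135.0], [332.0, 131.0]]
top [  9   4   8  28 170] medV 137.0
27.235139846801758 6.16808557510376 [array([559.55519704, -89.85293876, 108.        ]), array([462.82437529, -94.09983801, 108.        ])] len 96.82400544843749 yaw 2.513916796757095
side [ 13   6  12  25 155] medV 139.0
6.396368026733398 24.70321273803711 [array([459.98737915, -95.71916887, 108.        ]), array([549.42389457, -92.98360241, 108.        ])] len 89.47834159482196 yaw -178.24805828442766
```

```bash
cat >> h.py <<'E'
from scipy.optimize import least_squares
def pose():
    s=bot.sense(); q=s["ee_rot"]; return np.array(s["ee_pos"]),Ro.from_quat([q[1],q[2],q[3],q[0]])
def tool(yaw,lean):  # lean deg: + puts the gripper body toward -y (fingers point to +y)
    y=np.radians(yaw); b=np.array([[-np.cos(y),-np.sin(y),0],[-np.sin(y),np.cos(y),0],[0,0,-1]]).T
    b=np.array([[-np.cos(y),-np.sin(y),0],[-np.sin(y),np.cos(y),0],[0,0,-1]]).T
    return Ro.from_matrix(b)*Ro.from_rotvec([-np.radians(lean),0,0])
def plan(p0,R0,grasp,R1,N,off=None):
    """uniform N rows taking the pose p0,R0 so that the grasp point (off mm behind the TCP) comes to grasp"""
    off=bot.grasp_offset if off is None else off
    p1=np.array(grasp)+off*R1.as_matrix()[:,2]; rv=(R0.inv()*R1).as_rotvec()/N
    A=np.zeros((3,3));R=R0
    for _ in range(N): A+=R.as_matrix(); R=R*Ro.from_rotvec(rv)
    t=np.linalg.solve(A,p1-p0); print(N,"rows trans",(t/20).round(3).tolist(),"turn",(np.degrees(rv)/8).round(3).tolist(),"-> tcp",p1.round(1))
    return p1,R1
E
python3 - <<'E'
from h import *
p,R=pose()
p,R=plan(p,R,[380,100,380],tool(2.5,0),24,0)
p,R=plan(p,R,[500,-93,300],tool(2.5,0),12,0)
print(bot.grasp_offset)
E
```

```text
24 rows trans [-0.538, -0.74, -0.31] turn [-0.0, -0.0, -0.121] -> tcp [380. 100. 380.]
12 rows trans [-0.464, -0.825, 0.333] turn [0.0, 0.0, 0.0] -> tcp [500. -93. 300.]
18.700000000000003
```

```bash
R='{"translation":[-0.538,-0.74,-0.31],"turn":[0,0,-0.121]}'; python3 -m handwheel '[{"translation":[-0.538,-0.74,-0.31],"turn":[0,0,-0.121]},{"translation":[-0.538,-0.74,-0.31],"turn":[0,0,-0.121]},{"translation":[-0.538,-0.74,-0.31],"turn":[0,0,-0.121]},{"translation":[-0.538,-0.74,-0.31],"turn":[0,0,-0.121]},{"translation":[-0.538,-0.74,-0.31],"turn":[0,0,-0.121]},{"translation":[-0.538,-0.74,-0.31],"turn":[0,0,-0.121]},{"translation":[-0.538,-0.74,-0.31],"turn":[0,0,-0.121]},{"translation":[-0.538,-0.74,-0.31],"turn":[0,0,-0.121]},{"translation":[-0.538,-0.74,-0.31],"turn":[0,0,-0.121]},{"translation":[-0.538,-0.74,-0.31],"turn":[0,0,-0.121]},{"translation":[-0.538,-0.74,-0.31],"turn":[0,0,-0.121]},{"translation":[-0.538,-0.74,-0.31],"turn":[0,0,-0.121]}]' 1
python3 -m handwheel '[{"translation":[-0.538,-0.74,-0.31],"turn":[0,0,-0.121]},{"translation":[-0.538,-0.74,-0.31],"turn":[0,0,-0.121]},{"translation":[-0.538,-0.74,-0.31],"turn":[0,0,-0.121]},{"translation":[-0.538,-0.74,-0.31],"turn":[0,0,-0.121]},{"translation":[-0.538,-0.74,-0.31],"turn":[0,0,-0.121]},{"translation":[-0.538,-0.74,-0.31],"turn":[0,0,-0.121]},{"translation":[-0.538,-0.74,-0.31],"turn":[0,0,-0.121]},{"translation":[-0.538,-0.74,-0.31],"turn":[0,0,-0.121]},{"translation":[-0.538,-0.74,-0.31],"turn":[0,0,-0.121]},{"translation":[-0.538,-0.74,-0.31],"turn":[0,0,-0.121]},{"translation":[-0.538,-0.74,-0.31],"turn":[0,0,-0.121]},{"translation":[-0.538,-0.74,-0.31],"turn":[0,0,-0.121]}]' 1
python3 -m handwheel '[{"translation":[-0.464,-0.825,0.333],"turn":[0,0,0]},{"translation":[-0.464,-0.825,0.333],"turn":[0,0,0]},{"translation":[-0.464,-0.825,0.333],"turn":[0,0,0]},{"translation":[-0.464,-0.825,0.333],"turn":[0,0,0]},{"translation":[-0.464,-0.825,0.333],"turn":[0,0,0]},{"translation":[-0.464,-0.825,0.333],"turn":[0,0,0]},{"translation":[-0.464,-0.825,0.333],"turn":[0,0,0]},{"translation":[-0.464,-0.825,0.333],"turn":[0,0,0]},{"translation":[-0.464,-0.825,0.333],"turn":[0,0,0]},{"translation":[-0.464,-0.825,0.333],"turn":[0,0,0]},{"translation":[-0.464,-0.825,0.333],"turn":[0,0,0]},{"translation":[-0.464,-0.825,0.333],"turn":[0,0,0]}]' 1
python3 - <<'E'
from h import *
f=grab("wrist","w1.png"); print(pose()[0],bot.sense()["joints"])
print(proj(f,[(502,-93,110)]),f["R"])
E
```

```text
time: 1.7
ee_pos: [263.4, 285.0, 305.9]
ee_rot: [-0.0, 0.08, 0.997, -0.0]
contact_force: [-0.7, -0.6, 1.1]
finger_gap: 85.6
time: 3.2
ee_pos: [380.1, 99.5, 380.2]
ee_rot: [-0.0, -0.022, 1.0, 0.0]
contact_force: [0.3, -0.2, -0.1]
finger_gap: 85.3
time: 4.7
ee_pos: [500.4, -94.1, 299.7]
ee_rot: [0.0, -0.021, 1.0, 0.0]
contact_force: [-0.1, 0.4, 0.1]
finger_gap: 85.4
[500.95970312 -95.73537767 298.53381389] [-3.38663998e-01  2.70073881e-01  1.43991478e+00 -8.53695437e-04
  1.43231157e+00 -1.95090699e+00]
[[318.35175473 176.21844357]] [[-0.04229626  0.99910449 -0.001113  ]
 [ 0.95622398  0.04080376  0.28977706]
 [ 0.28956298  0.01119221 -0.95709353]]
```

View pics/w1.png

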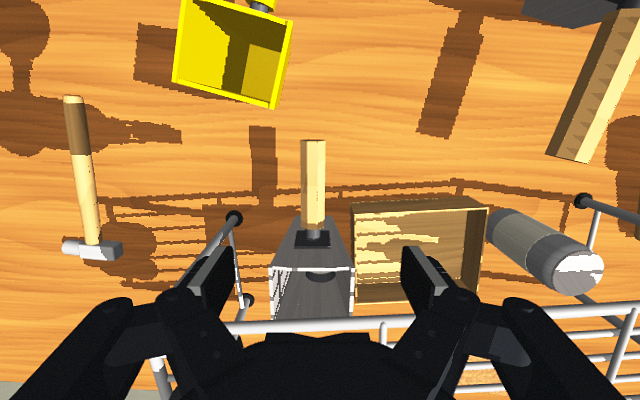

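The wrist view shows the handle clear between about (313,140) and (314,228). The tray rim corners are near (351,208) and (487,207), and the rack's front wire crosses at row ~320.

```bash
python3 - <<'E'
from h import *
f=grab("wrist")
A=onz(f,(313,141),110);B=onz(f,(313.7,226),110);print(A,B,np.linalg.norm(A-B),"yaw",np.degrees(np.arctan2(*(B-A)[1::-1])))
print("width",onz(f,(301,180),103),onz(f,(325.5,180),103))
for q in((351,208),(487,207),(354,304)): print("tray",onz(f,q,57))
print("rim near",onz(f,(271,268),165),onz(f,(353,268),165))
print("wire",onz(f,(280,326),250),onz(f,(560,312),250))
p,R=pose()
# rehearsal: lean +45 then to -60 about pivot 100 mm above handle
G=np.array([504,-96,210.]); q=tool(2.5,0)
a=plan(p,R,G,tool(2.5,45),8); b=plan(*a,G+[0,0,20],tool(2.5,-60),14)
c=plan(*b,G+[0,0,20],tool(2.5,45),14)
E
```

```text
[ 460.92781443 -102.69357325  110.        ] [566.36806793 -97.90501131 110.        ] 105.54893360134844 yaw 2.600297195016764
width [ 509.30806284 -115.70365762  103.        ] [508.06077045 -85.7520611  103.        ]
tray [558.51530588 -45.48151081  57.        ]
tray [548.92261627 150.38892815  57.        ]
tray [720.5457416  -28.21797602  57.        ]
rim near [ 595.34004078 -143.21805484  165.        ] [591.49701018 -52.87442856 165.        ]
wire [ 597.70202093 -122.5712363   250.        ] [575.97051681 106.58120579 250.        ]
8 rows trans [-0.024, -0.15, 0.642] turn [-0.703, -0.0, -0.003] -> tcp [503.4 -82.8 196.8]
14 rows trans [-0.0, -0.127, -0.09] turn [0.937, 0.0, 0.0] -> tcp [ 504.7 -112.2  220.6]
14 rows trans [0.0, 0.122, -0.008] turn [-0.937, 0.0, 0.0] -> tcp [503.4 -82.8 216.8]
```

```bash
python3 - <<'E'
from h import *
p,R=pose()
G=np.array([490,-97,200.])
a=plan(p,R,G,tool(2.6,45),8); b=plan(*a,[490,-46,200],tool(2.6,-60),16)
E
```

```text
8 rows trans [0.064, -0.174, 0.701] turn [-0.703, 0.0, -0.004] -> tcp [489.4 -83.8 186.8]
16 rows trans [-0.007, 0.076, -0.02] turn [0.82, 0.0, -0.0] -> tcp [490.7 -62.2 190.6]
```

```bash
python3 -m handwheel '[{"translation":[0.064,-0.174,0.7],"turn":[-0.703,0,0]},{"translation":[0.064,-0.174,0.7],"turn":[-0.703,0,0]},{"translation":[0.064,-0.174,0.7],"turn":[-0.703,0,0]},{"translation":[0.064,-0.174,0.7],"turn":[-0.703,0,0]},{"translation":[0.064,-0.174,0.7],"turn":[-0.703,0,0]},{"translation":[0.064,-0.174,0.7],"turn":[-0.703,0,0]},{"translation":[0.064,-0.174,0.7],"turn":[-0.703,0,0]},{"translation":[0.064,-0.174,0.7],"turn":[-0.703,0,0]},{"translation":[0,0,0],"turn":[0,0,0]}]'
python3 -c "
from h import *
print(bot.sense()['joints'].round(2))"
python3 -m handwheel '[{"translation":[-0.007,0.076,-0.02],"turn":[0.82,0,0]},{"translation":[-0.007,0.076,-0.02],"turn":[0.82,0,0]},{"translation":[-0.007,0.076,-0.02],"turn":[0.82,0,0]},{"translation":[-0.007,0.076,-0.02],"turn":[0.82,0,0]},{"translation":[-0.007,0.076,-0.02],"turn":[0.82,0,0]},{"translation":[-0.007,0.076,-0.02],"turn":[0.82,0,0]},{"translation":[-0.007,0.076,-0.02],"turn":[0.82,0,0]},{"translation":[-0.007,0.076,-0.02],"turn":[0.82,0,0]}]'
python3 -m handwheel '[{"translation":[-0.007,0.076,-0.02],"turn":[0.82,0,0]},{"translation":[-0.007,0.076,-0.02],"turn":[0.82,0,0]},{"translation":[-0.007,0.076,-0.02],"turn":[0.82,0,0]},{"translation":[-0.007,0.076,-0.02],"turn":[0.82,0,0]},{"translation":[-0.007,0.076,-0.02],"turn":[0.82,0,0]},{"translation":[-0.007,0.076,-0.02],"turn":[0.82,0,0]},{"translation":[-0.007,0.076,-0.02],"turn":[0.82,0,0]},{"translation":[-0.007,0.076,-0.02],"turn":[0.82,0,0]},{"translation":[0,0,0],"turn":[0,0,0]}]'
python3 - <<'E'
from h import *
print(bot.sense()['joints'].round(2)); p,R=pose(); print(p,R.as_matrix().round(2))
a=grab("top")["frame"][60:360,170:480]; b=grab("side")["frame"][20:320,180:490]
cv2.imwrite("pics/r1.png",np.hstack([cv2.resize(a,(400,387)),cv2.resize(b,(400,387))]))
E
```

```text
time: 5.92
ee_pos: [488.4, -82.3, 186.8]
ee_rot: [-0.01, -0.019, 0.923, 0.383]
contact_force: [0.9, -1.0, 0.6]
finger_gap: 85.4
[-0.68  0.58  1.53  0.56  1.6  -2.44]
time: 6.92
ee_pos: [490.7, -72.1, 198.0]
ee_rot: [0.004, -0.021, 0.997, -0.068]
contact_force: [0.4, 0.3, 0.6]
finger_gap: 85.4
time: 8.05
ee_pos: [489.6, -45.2, 196.0]
ee_rot: [0.003, -0.015, 0.871, -0.491]
contact_force: [0.5, -0.7, 0.7]
finger_gap: 85.3
[ 0.29  0.58  1.73 -1.    1.39 -0.83]
[489.58173035 -45.16807815 196.02256484] [[-1.   -0.02  0.02]
 [-0.03  0.52 -0.85]
 [ 0.01 -0.86 -0.52]]
```

View pics/r1.png

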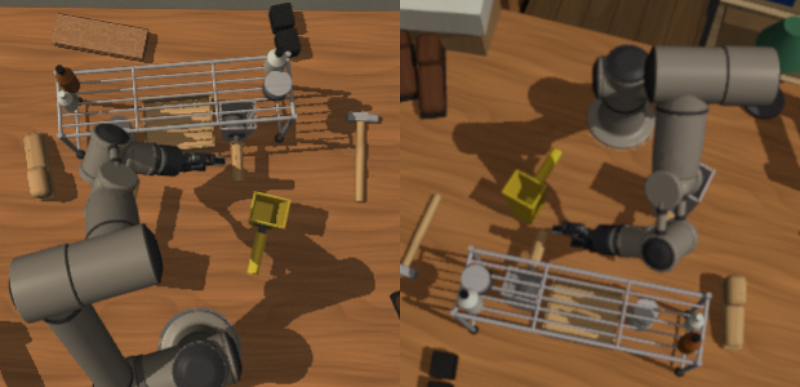

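```bash
python3 - <<'E'
from h import *
t=grab("top");s=grab("side")
for z in(290,320,350): print(z,onz(t,(253.7,154.5),z),onz(s,(381.5,227.7),z))
p,R=pose(); c=p-R.as_matrix()[:,2]*230; print("axis 230 behind tcp",c)
# pitched variant
P=lambda lean,pit: tool(2.6,lean)*Ro.from_euler('y',pit,degrees=True)
for pit in(15,-15): print(pit,P(-58,pit).as_matrix()[:,2])
E
```

```text
290 [575.2824217  228.88634644 290.        ] [524.50892045 220.29680085 290.        ]
320 [568.17656333 224.15594189 320.        ] [533.27738965 218.36712672 320.        ]
350 [561.07070496 219.42553734 350.        ] [542.04585885 216.4374526  350.        ]
axis 230 behind tcp [485.12929012 149.0125199  316.3880521 ]
15 [-0.22139345 -0.8300491  -0.5118627 ]
-15 [ 0.29571177 -0.80656749 -0.5118627 ]
```

```bash
cat >> h.py <<'E'
P=lambda lean,pit=-15: tool(2.6,lean)*Ro.from_euler('y',pit,degrees=True)
E
python3 - <<'E'
from h import *
p,R=pose(); a=plan(p,R,[492,-46,200],P(-60),6); b=plan(*a,[492,-97,205],P(45),14)
E
```

```text
6 rows trans [-0.052, -0.017, 0.134] turn [0.026, -0.338, -0.008] -> tcp [497.5 -61.4 191. ]
14 rows trans [0.011, -0.092, 0.01] turn [-0.906, 0.0, 0.243] -> tcp [496.3 -84.  192.2]
```

```bash
python3 -m handwheel '[{"translation":[-0.05,-0.017,0.134],"turn":[0.026,-0.338,-0.008]},{"translation":[-0.05,-0.017,0.134],"turn":[0.026,-0.338,-0.008]},{"translation":[-0.05,-0.017,0.134],"turn":[0.026,-0.338,-0.008]},{"translation":[-0.05,-0.017,0.134],"turn":[0.026,-0.338,-0.008]},{"translation":[-0.05,-0.017,0.134],"turn":[0.026,-0.338,-0.008]},{"translation":[-0.05,-0.017,0.134],"turn":[0.026,-0.338,-0.008]},{"translation":[0,0,0],"turn":[0,0,0]}]'
python3 - <<'E'
from h import *
print(bot.sense()['joints'].round(2)); p,R=pose(); print(p,R.as_matrix().round(3), "tilt left", (R.inv()*P(-60)).as_rotvec(True))
plan(p,R,[492,-97,205],P(45),14)
E
```

```text
time: 9.12
ee_pos: [487.9, 3.7, 215.0]
ee_rot: [0.075, -0.06, 0.887, -0.451]
contact_force: [0.1, -0.2, -0.0]
finger_gap: 85.6
[ 0.38  0.47  1.79 -1.    1.29 -0.82]
[487.87215793   3.69544536 215.01803341] [[-0.981 -0.039  0.188]
 [-0.175  0.585 -0.792]
 [-0.079 -0.81  -0.581]] tilt left [ 5.91916799 -6.19905615 -0.51559663]
14 rows trans [0.01, -0.34, 0.143] turn [-0.865, -0.047, 0.187] -> tcp [496.3 -84.  192.2]
```

```bash
python3 - <<'E'
from h import *
p,R=pose(); L=P(45,0)
a=plan(p,R,[491,-98-64,95+110],L,14); b=plan(*a,[491,-98-60,95+60],L,3); c=plan(*b,[491,-98,95],L,6)
E
```

```text
14 rows trans [0.048, -0.598, 0.177] turn [-0.882, 0.052, 0.072] -> tcp [ 490.4 -148.8  191.8]
3 rows trans [-0.003, -0.542, 0.636] turn [0.0, 0.0, 0.0] -> tcp [ 490.4 -144.8  141.8]
6 rows trans [-0.023, -0.0, 0.707] turn [0.0, 0.0, 0.0] -> tcp [490.4 -84.8  81.8]
```

```bash
python3 -m handwheel '[{"translation":[0.048,-0.6,0.177],"turn":[-0.882,0.052,0.072]},{"translation":[0.048,-0.6,0.177],"turn":[-0.882,0.052,0.072]},{"translation":[0.048,-0.6,0.177],"turn":[-0.882,0.052,0.072]},{"translation":[0.048,-0.6,0.177],"turn":[-0.882,0.052,0.072]},{"translation":[0.048,-0.6,0.177],"turn":[-0.882,0.052,0.072]},{"translation":[0.048,-0.6,0.177],"turn":[-0.882,0.052,0.072]},{"translation":[0.048,-0.6,0.177],"turn":[-0.882,0.052,0.072]}]'
python3 -m handwheel '[{"translation":[0.048,-0.6,0.177],"turn":[-0.882,0.052,0.072]},{"translation":[0.048,-0.6,0.177],"turn":[-0.882,0.052,0.072]},{"translation":[0.048,-0.6,0.177],"turn":[-0.882,0.052,0.072]},{"translation":[0.048,-0.6,0.177],"turn":[-0.882,0.052,0.072]},{"translation":[0.048,-0.6,0.177],"turn":[-0.882,0.052,0.072]},{"translation":[0.048,-0.6,0.177],"turn":[-0.882,0.052,0.072]},{"translation":[0.048,-0.6,0.177],"turn":[-0.882,0.052,0.072]},{"translation":[0,0,0],"turn":[0,0,0]},{"translation":[0,0,0],"turn":[0,0,0]}]'
python3 - <<'E'
from h import *
p,R=pose(); L=P(45,0); b=plan(p,R,[491,-98-60,95+60],L,4); c=plan(*b,[491,-98,95],L,6)
f=grab("wrist","w2.png"); print(proj(f,[(491,-98,95),(461,-99.3,110),(566,-95,110)]).round(0).tolist())
E
```

```text
time: 10.0
ee_pos: [490.6, -79.3, 238.6]
ee_rot: [0.037, -0.044, 0.998, -0.037]
contact_force: [-0.2, -0.5, -1.0]
finger_gap: 85.3
time: 11.12
ee_pos: [490.4, -149.8, 191.8]
ee_rot: [-0.009, -0.021, 0.924, 0.381]
contact_force: [0.1, 0.6, 0.6]
finger_gap: 85.3
4 rows trans [-0.003, -0.397, 0.487] turn [-0.006, -0.0, -0.002] -> tcp [ 490.4 -144.8  141.8]
6 rows trans [-0.023, -0.0, 0.707] turn [0.0, 0.0, 0.0] -> tcp [490.4 -84.8  81.8]
[[283.0, 198.0], [292.0, 168.0], [295.0, 276.0]]
```

View pics/w2.png

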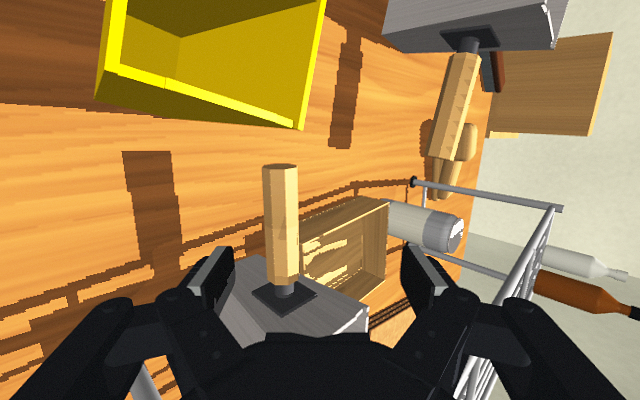

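The handle axis runs at u≈281 with its end at row ~166. That agrees with the predicted (283,198) within 2 px, so I'll go in and grip.

```bash
python3 -m handwheel '[{"translation":[0,-0.397,0.487],"turn":[0,0,0]},{"translation":[0,-0.397,0.487],"turn":[0,0,0]},{"translation":[0,-0.397,0.487],"turn":[0,0,0]},{"translation":[0,-0.397,0.487],"turn":[0,0,0]},{"translation":[-0.02,0,0.707],"turn":[0,0,0]},{"translation":[-0.02,0,0.707],"turn":[0,0,0]},{"translation":[-0.02,0,0.707],"turn":[0,0,0]},{"translation":[-0.02,0,0.707],"turn":[0,0,0]},{"translation":[-0.02,0,0.707],"turn":[0,0,0]},{"translation":[-0.02,0,0.707],"turn":[0,0,0]},{"translation":[0,0,0],"turn":[0,0,0]}]' 1
python3 -m handwheel '[{"translation":[0,0,0],"turn":[0,0,0]},{"translation":[0,0,0],"turn":[0,0,0]},{"translation":[0,0,0],"turn":[0,0,0]},{"translation":[0,0,0],"turn":[0,0,0]},{"translation":[0,0,0],"turn":[0,0,0]},{"translation":[0,0,0],"turn":[0,0,0]},{"translation":[0,0,0],"turn":[0,0,0]},{"translation":[0,0,0],"turn":[0,0,0]}]' -1 100
python3 - <<'E'
from h import *
p,R=pose(); L=P(45,0); g=p-18.7*R.as_matrix()[:,2]; print("grasp",g,bot.sense()["contact_force"])
a=plan(p,R,g+[0,0,48],R,6)
f=lambda d: R*Ro.from_rotvec([np.radians(d),0,0])
b=plan(*a,g+[0,0,48],f(60),10); c=plan(*b,g+[-8,55,48],f(60),5); d=plan(*c,g+[-8,55,48],f(101.5),10)
E
```

```text
time: 12.55
ee_pos: [489.2, -84.0, 80.8]
ee_rot: [-0.01, -0.021, 0.924, 0.382]
contact_force: [0.2, 0.5, -0.7]
finger_gap: 85.4
time: 13.55
ee_pos: [489.7, -85.0, 81.4]
ee_rot: [-0.009, -0.02, 0.924, 0.382]
contact_force: [0.1, -0.1, -0.0]
finger_gap: 28.1
grasp [490.26960955 -98.22932811  94.64749245] [ 0.14067731 -0.062359   -0.02524286]
6 rows trans [0.0, 0.282, -0.283] turn [0.0, 0.0, 0.0] -> tcp [489.7 -85.  129.4]
10 rows trans [-0.0, -0.098, -0.005] turn [0.75, 0.0, -0.0] -> tcp [ 490.5 -103.1  124.6]
5 rows trans [0.055, 0.534, -0.144] turn [0.0, 0.0, 0.0] -> tcp [482.5 -48.1 124.6]
10 rows trans [0.0, -0.068, -0.002] turn [0.519, 0.0, 0.0] -> tcp [483.  -58.8 132.3]
```

```bash
python3 -m handwheel '[{"translation":[0,0.282,-0.283],"turn":[0,0,0]},{"translation":[0,0.282,-0.283],"turn":[0,0,0]},{"translation":[0,0.282,-0.283],"turn":[0,0,0]},{"translation":[0,0.282,-0.283],"turn":[0,0,0]},{"translation":[0,0.282,-0.283],"turn":[0,0,0]},{"translation":[0,0.282,-0.283],"turn":[0,0,0]},{"translation":[0,0,0],"turn":[0,0,0]},{"translation":[0,0,0],"turn":[0,0,0]}]'
python3 - <<'E'
from h import *
p,R=pose(); print(p-18.7*R.as_matrix()[:,2],bot.sense()["contact_force"],bot.sense()["ft_torque"])
a=grab("top")["frame"][90:215,200:415]; b=grab("side")["frame"][190:315,215:430]
A=cv2.resize(a,(688,400),interpolation=3)[0:300]; B=cv2.resize(b,(688,400),interpolation=3)[:300]
cv2.imwrite("pics/l1.png",np.vstack([A,B]))
E
```

```text
time: 14.55
ee_pos: [489.6, -85.0, 129.2]
ee_rot: [-0.009, -0.02, 0.924, 0.382]
contact_force: [0.2, -0.1, -2.2]
finger_gap: 28.4
[490.2302348  -98.17431019 142.44818412] [ 0.17480168 -0.10386737 -2.23477704] [-0.60869563  0.25372978 -0.0671972 ]
```

View pics/l1.png

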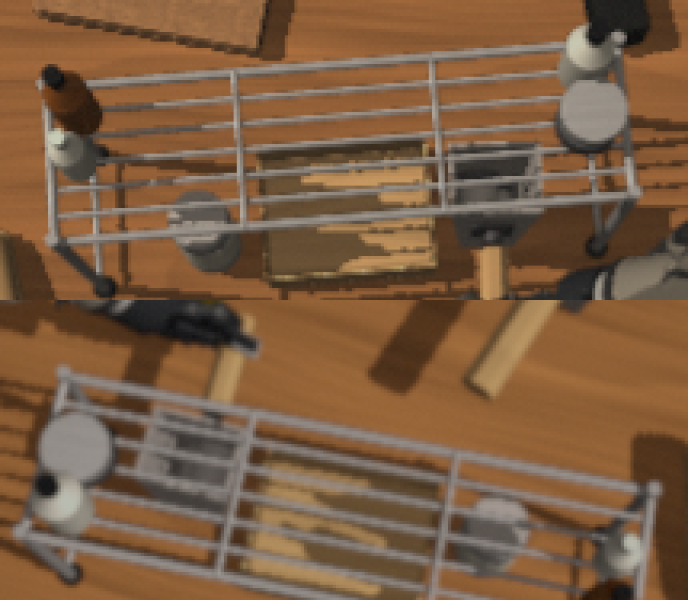

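The tub is lifted: the load reads 2.2 N, about 0.23 kg, and the tub hangs level under the wires. Now tipping it 60°.

```bash
python3 -m handwheel '[{"translation":[0,-0.098,-0.005],"turn":[0.75,0,0]},{"translation":[0,-0.098,-0.005],"turn":[0.75,0,0]},{"translation":[0,-0.098,-0.005],"turn":[0.75,0,0]},{"translation":[0,-0.098,-0.005],"turn":[0.75,0,0]},{"translation":[0,-0.098,-0.005],"turn":[0.75,0,0]},{"translation":[0,-0.098,-0.005],"turn":[0.75,0,0]},{"translation":[0,-0.098,-0.005],"turn":[0.75,0,0]},{"translation":[0,-0.098,-0.005],"turn":[0.75,0,0]},{"translation":[0,-0.098,-0.005],"turn":[0.75,0,0]},{"translation":[0,-0.098,-0.005],"turn":[0.75,0,0]},{"translation":[0,0,0],"turn":[0,0,0]}]'
python3 -m handwheel '[{"translation":[0.055,0.534,-0.144],"turn":[0,0,0]},{"translation":[0.055,0.534,-0.144],"turn":[0,0,0]},{"translation":[0.055,0.534,-0.144],"turn":[0,0,0]},{"translation":[0.055,0.534,-0.144],"turn":[0,0,0]},{"translation":[0.055,0.534,-0.144],"turn":[0,0,0]},{"translation":[0,0,0],"turn":[0,0,0]}]'
python3 - <<'E'
from h import *
p,R=pose(); g=p-18.7*R.as_matrix()[:,2]; print(g,bot.sense()["joints"].round(2),bot.sense()["ft_torque"])
d=plan(p,R,g,P(-57,0),11)
E
```

```text
time: 16.02
ee_pos: [489.7, -101.4, 123.8]
ee_rot: [0.001, -0.024, 0.991, -0.13]
contact_force: [0.4, 0.6, -1.6]
finger_gap: 28.5
time: 16.77
ee_pos: [482.5, -47.2, 124.5]
ee_rot: [0.003, -0.023, 0.991, -0.131]
contact_force: [-0.1, 0.4, -1.3]
finger_gap: 28.5
[482.29583427 -42.37411473 142.59417717] [-0.09  0.4   1.81 -0.33  0.93 -1.51] [ 0.26994062  0.29408833 -0.00663881]
11 rows trans [-0.0, -0.062, -0.002] turn [0.476, -0.0, 0.001] -> tcp [483.  -58.  132.4]
```

```bash
python3 -m handwheel '[{"translation":[0,-0.062,-0.002],"turn":[0.476,0,0]},{"translation":[0,-0.062,-0.002],"turn":[0.476,0,0]},{"translation":[0,-0.062,-0.002],"turn":[0.476,0,0]},{"translation":[0,-0.062,-0.002],"turn":[0.476,0,0]},{"translation":[0,-0.062,-0.002],"turn":[0.476,0,0]},{"translation":[0,-0.062,-0.002],"turn":[0.476,0,0]},{"translation":[0,-0.062,-0.002],"turn":[0.476,0,0]},{"translation":[0,-0.062,-0.002],"turn":[0.476,0,0]},{"translation":[0,-0.062,-0.002],"turn":[0.476,0,0]},{"translation":[0,-0.062,-0.002],"turn":[0.476,0,0]},{"translation":[0,-0.062,-0.002],"turn":[0.476,0,0]},{"translation":[0,0,0],"turn":[0,0,0]}]'
python3 -m handwheel '[{"translation":[0,0,0],"turn":[0,0,0]},{"translation":[0,0,0],"turn":[0,0,0]},{"translation":[0,0,0],"turn":[0,0,0]},{"translation":[0,0,0],"turn":[0,0,0]},{"translation":[0,0,0],"turn":[0,0,0]},{"translation":[0,0,0],"turn":[0,0,0]}]'
python3 - <<'E'
from h import *
p,R=pose(); print(p-18.7*R.as_matrix()[:,2],R.as_matrix()[:,2],bot.sense()["joints"].round(2),bot.sense()["contact_force"],bot.sense()["ft_torque"])
a=grab("top")["frame"][90:215,200:415]; b=grab("side")["frame"][190:315,215:430]
A=cv2.resize(a,(688,400),interpolation=3)[0:300]; B=cv2.resize(b,(688,400),interpolation=3)[:300]
cv2.imwrite("pics/p1.png",np.vstack([A,B]))
E
```

```text
time: 18.27
ee_pos: [483.8, -46.4, 136.1]
ee_rot: [0.002, -0.016, 0.882, -0.47]
contact_force: [-0.3, 0.5, -1.3]
finger_gap: 28.1
time: 19.02
ee_pos: [483.1, -47.2, 136.8]
ee_rot: [0.002, -0.015, 0.882, -0.471]
contact_force: [0.1, -0.3, -1.0]
finger_gap: 28.5
[482.74960249 -31.69708365 147.19450716] [ 0.01803045 -0.83035004 -0.55695037] [ 0.27  0.64  1.78 -1.    1.28 -0.74] [ 0.1109597  -0.29174591 -1.00075545] [0.58665187 0.24302164 0.00799767]
```

View pics/p1.png

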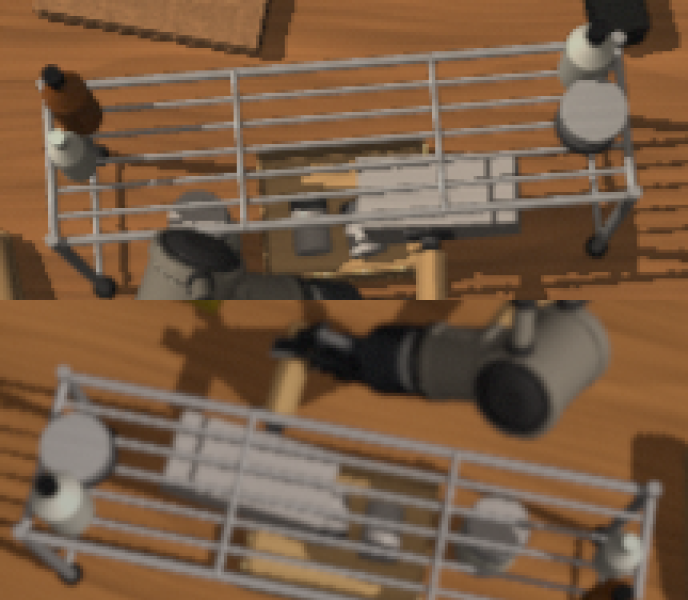

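```bash
python3 - <<'E'
from h import *
F=[]
for i in range(8):
    f=grab("wrist"); F.append(bot.sense()["contact_force"])
print(np.mean(F,0),np.std(F,0)); cv2.imwrite("pics/w3.png",f["frame"])
E
```

```text
[ 0.25911985  0.16817496 -1.6844103 ] [0.32990139 0.40968775 0.48763635]
```

View pics/w3.png

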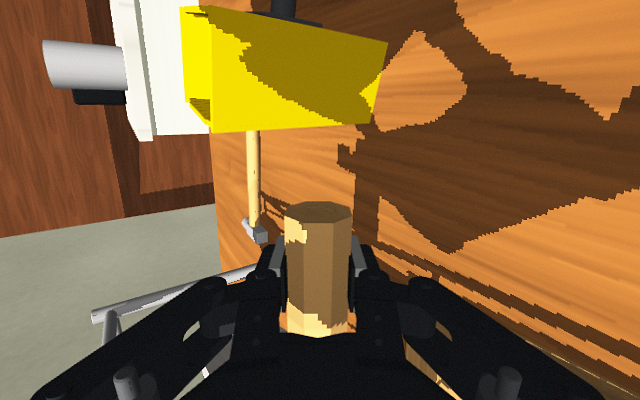

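```bash
python3 - <<'E'
from h import *
p,R=pose(); 
a=plan(p,R,[482.5,-40,146],P(-15,0),8); b=plan(*a,[490.3,-98,143],P(-15,0),5)
E
```

```text
8 rows trans [0.001, 0.047, 0.035] turn [-0.643, -0.017, -0.006] -> tcp [482.7 -44.8 127.9]
5 rows trans [-0.052, -0.555, 0.18] turn [0.0, 0.0, 0.0] -> tcp [ 490.5 -102.8  124.9]
```

```bash
python3 -m handwheel '[{"translation":[0,0.047,0.035],"turn":[-0.643,-0.017,0]},{"translation":[0,0.047,0.035],"turn":[-0.643,-0.017,0]},{"translation":[0,0.047,0.035],"turn":[-0.643,-0.017,0]},{"translation":[0,0.047,0.035],"turn":[-0.643,-0.017,0]},{"translation":[0,0.047,0.035],"turn":[-0.643,-0.017,0]},{"translation":[0,0.047,0.035],"turn":[-0.643,-0.017,0]},{"translation":[0,0.047,0.035],"turn":[-0.643,-0.017,0]},{"translation":[0,0.047,0.035],"turn":[-0.643,-0.017,0]},{"translation":[0,0,0],"turn":[0,0,0]}]'
python3 -m handwheel '[{"translation":[-0.052,-0.555,0.18],"turn":[0,0,0]},{"translation":[-0.052,-0.555,0.18],"turn":[0,0,0]},{"translation":[-0.052,-0.555,0.18],"turn":[0,0,0]},{"translation":[-0.052,-0.555,0.18],"turn":[0,0,0]},{"translation":[-0.052,-0.555,0.18],"turn":[0,0,0]},{"translation":[0,0,0],"turn":[0,0,0]}]'
python3 - <<'E'
from h import *
p,R=pose(); print(p-18.7*R.as_matrix()[:,2],bot.sense()["joints"].round(2))
a=grab("top")["frame"][90:215,200:415]; b=grab("side")["frame"][190:315,215:430]
A=cv2.resize(a,(688,400),interpolation=3)[0:300]; B=cv2.resize(b,(688,400),interpolation=3)[:300]
cv2.imwrite("pics/p2.png",np.vstack([A,B]))
F=[(grab("wrist"),bot.sense()["contact_force"])[1] for i in range(8)]; print(np.mean(F,0))
a=plan(p,R,[490.3,-98.2,142.5],P(45,0),9); b=plan(*a,[490.3,-98.2,95.0],P(45,0),8)
E
```

```text
time: 20.65
ee_pos: [482.8, -46.1, 128.4]
ee_rot: [0.005, -0.018, 0.991, -0.131]
contact_force: [-0.8, 0.2, -0.6]
finger_gap: 28.2
time: 21.4
ee_pos: [490.5, -103.7, 124.9]
ee_rot: [0.004, -0.019, 0.991, -0.131]
contact_force: [-0.2, 0.4, -0.7]
finger_gap: 28.6
[490.22184767 -98.88831257 142.91894603] [-0.2   0.41  1.79 -0.32  0.9  -1.62]
[ 0.0953857  -0.06067705 -1.37769592]
9 rows trans [0.0, 0.112, -0.003] turn [-0.833, 0.005, -0.005] -> tcp [489.7 -85.  129.3]
8 rows trans [-0.0, -0.21, 0.21] turn [0.0, 0.0, 0.0] -> tcp [489.7 -85.   81.8]
```

View pics/p2.png

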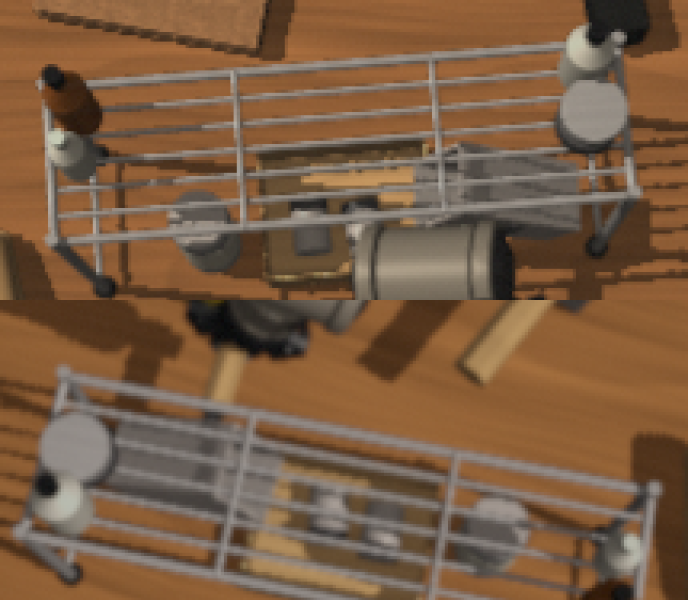

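Both tins lie side by side in the tray, in the side crop at (330,510) and (383,525), and the tub is empty. Now I'll rotate it back upright and set it down.

```bash
python3 -m handwheel '[{"translation":[0,0.112,-0.003],"turn":[-0.833,0,0]},{"translation":[0,0.112,-0.003],"turn":[-0.833,0,0]},{"translation":[0,0.112,-0.003],"turn":[-0.833,0,0]},{"translation":[0,0.112,-0.003],"turn":[-0.833,0,0]},{"translation":[0,0.112,-0.003],"turn":[-0.833,0,0]},{"translation":[0,0.112,-0.003],"turn":[-0.833,0,0]},{"translation":[0,0.112,-0.003],"turn":[-0.833,0,0]},{"translation":[0,0.112,-0.003],"turn":[-0.833,0,0]},{"translation":[0,0.112,-0.003],"turn":[-0.833,0,0]},{"translation":[0,0,0],"turn":[0,0,0]}]'
python3 -m handwheel '[{"translation":[0,-0.21,0.21],"turn":[0,0,0]},{"translation":[0,-0.21,0.21],"turn":[0,0,0]},{"translation":[0,-0.21,0.21],"turn":[0,0,0]},{"translation":[0,-0.21,0.21],"turn":[0,0,0]},{"translation":[0,-0.21,0.21],"turn":[0,0,0]},{"translation":[0,-0.21,0.21],"turn":[0,0,0]},{"translation":[0,-0.21,0.21],"turn":[0,0,0]},{"translation":[0,-0.14,0.14],"turn":[0,0,0]},{"translation":[0,0,0],"turn":[0,0,0]}]'
python3 - <<'E'
from h import *
p,R=pose(); print(p-18.7*R.as_matrix()[:,2],(R.inv()*P(45,0)).as_rotvec(True))
a=plan(p,R,[490.3,-98.2,94.8],P(45,0),1)
F=[(grab("top"),bot.sense()["contact_force"])[1] for i in range(5)]; print(np.mean(F,0))
E
```

```text
time: 23.15
ee_pos: [489.5, -85.2, 127.9]
ee_rot: [-0.006, -0.018, 0.924, 0.382]
contact_force: [-0.3, -0.1, -1.1]
finger_gap: 28.2
time: 24.28
ee_pos: [489.8, -84.0, 83.5]
ee_rot: [-0.006, -0.019, 0.924, 0.383]
contact_force: [-0.5, 0.6, -1.6]
finger_gap: 28.1
[490.29655825 -97.26158324  96.74993923] [-0.0042965   0.36605564 -0.07820796]
1 rows trans [0.008, -0.102, 0.036] turn [-0.001, 0.046, -0.01] -> tcp [489.7 -85.   81.6]
[ 0.04711405 -0.58049366 -1.51911164]
```

```bash
python3 -m handwheel '[{"translation":[0,-0.04,0.04],"turn":[0,0,0]},{"translation":[0,-0.05,0.04],"turn":[0,0,0]},{"translation":[0,0,0],"turn":[0,0,0]},{"translation":[0,0,0],"turn":[0,0,0]},{"translation":[0,0,0],"turn":[0,0,0]}]' - 20
python3 -m handwheel '[{"translation":[0,0,0],"turn":[0,0,0]},{"translation":[0,0,0],"turn":[0,0,0]},{"translation":[0,0,0],"turn":[0,0,0]},{"translation":[0,0,0],"turn":[0,0,0]},{"translation":[0,0,0],"turn":[0,0,0]},{"translation":[0,0,0],"turn":[0,0,0]},{"translation":[0,0,0],"turn":[0,0,0]},{"translation":[0,0,0],"turn":[0,0,0]}]' 1
python3 -m handwheel '[{"translation":[0,0,-0.3],"turn":[0,0,0]},{"translation":[0,0,-0.6],"turn":[0,0,0]},{"translation":[0,0,-0.8],"turn":[0,0,0]},{"translation":[0,0,-0.8],"turn":[0,0,0]},{"translation":[0,0,-0.8],"turn":[0,0,0]},{"translation":[0,0,-0.8],"turn":[0,0,0]},{"translation":[0,0,-0.8],"turn":[0,0,0]},{"translation":[0,0,-0.8],"turn":[0,0,0]},{"translation":[0,0,0],"turn":[0,0,0]},{"translation":[0,0,0],"turn":[0,0,0]}]' 1
python3 - <<'E'
from h import *
w=grab("wrist")["frame"]
a=grab("top")["frame"][90:215,200:415]; b=grab("side")["frame"][190:315,215:430]
A=cv2.resize(a,(430,250),interpolation=3); B=cv2.resize(b,(430,250),interpolation=3)
cv2.imwrite("pics/e1.png",np.hstack([np.vstack([A,B]),np.pad(cv2.resize(w,(370,231)),((0,269),(0,0),(0,0)))]))
E
```

```text
time: 25.15
ee_pos: [489.9, -84.2, 81.4]
ee_rot: [-0.006, -0.019, 0.924, 0.382]
contact_force: [-0.3, 0.1, -1.4]
finger_gap: 28.2
time: 26.15
ee_pos: [489.9, -84.2, 81.4]
ee_rot: [-0.006, -0.019, 0.924, 0.382]
contact_force: [-0.2, 0.3, 0.2]
finger_gap: 85.7
time: 27.4
ee_pos: [492.6, -164.4, 161.7]
ee_rot: [-0.006, -0.019, 0.924, 0.383]
contact_force: [-0.1, 0.5, -0.2]
finger_gap: 85.6
```

View pics/e1.png

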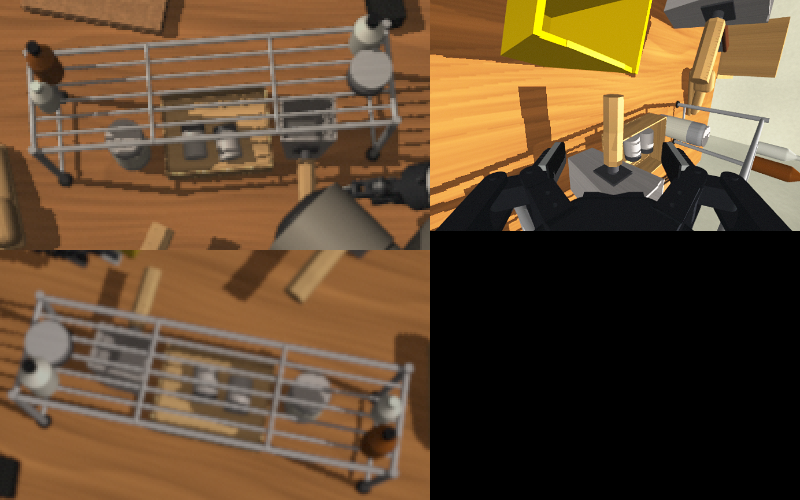

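The tub stands empty under the rack and the gripper is clear. Both tins are in the tray at top crop (193,143) and (228,143), and the can is still in place. One numeric check against the first handle measurement, then I'll hand in.

```bash
python3 m.py | tail -2; python3 - <<'E'
from h import *
a=cv2.imread("pics/side0.png"); b=grab("side")["frame"]
for n,(u0,u1,v0,v1) in dict(can=(352,385,245,280),hammer=(165,215,165,240),last=(428,452,230,295)).items():
    print(n,cv2.absdiff(a[v0:v1,u0:u1],b[v0:v1,u0:u1]).mean().round(1))
print(bot.sense()["time"],bot.sense()["dq"].round(3)); print(bot.hand_in())
E
```

```text
side [ 13   6  13  26 165] medV 142.0
6.911018371582031 25.36490821838379 [array([460.02387589, -93.22715707, 108.        ]), array([551.79785543, -90.46481804, 108.        ])] len 91.81554246015847 yaw -178.27595361714768
can 2.4
hammer 15.9
last 2.4
27.7 [-0.001 -0.002 -0.004 -0.001  0.001 -0.   ]
the job is handed in; nothing more can be done
None
```

I gripped the grey tub by its handle with the gripper leaning 45°, lifted it 48 mm and tipped it about 101° towards the tray. Both tins rolled into the tray. I then turned the tub back upright, set it down, released it and backed off, handing in at 27.7 s of the 58 s allowed.

**Final checks:**
- **Tins:** the last pictures show both tins lying side by side inside the tray.
- **Tub:** it stands empty, with its handle within about 3 mm of where it started and at the same heading. I judged it upright and down on the bench from the pictures and the handle; its tilt and foot height were not measured.
- **Arm and rack:** the gripper was open and clear of everything. No force reading I took between moves showed a bump on the rack.
- **Bystanders:** the pictures before and after match for the can and the shoe last.

**Where checks disagreed or were incomplete:**
- **Hammer:** its patch in the side picture changed (mean difference 15.9, against 2.4 for the can and last). The likely cause is the arm or its shadow over that patch. The arm never went near the hammer, but I did not confirm this separately.
- **Wrist joint:** joint 4 reached its range limit of -1.0 during the rehearsal and again at the pour. The tub drifted about 11 mm sideways at the pour and went no further than 101°.
- **Camera agreement:** the wrist and top cameras differed by 6–8 mm in y. I aimed the grip between them.

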